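Put the bench tools back in their foam tray

ROBOT

A 6-joint arm with a two-finger parallel gripper is mounted at the origin on a cart in front of the work surface, level with it; the furniture and walls round the work are solid. World frame = base frame: x ahead of the robot, y to its left, z up, the work surface at z = 0. Lengths are in m, angles in rad, forces in N, time in s.
With the tool pointing down it reaches from about 0.275 to 1 m from the base axis. Payload 8.4 kg.
Tool frame: the origin (TCP) lies midway between the tips of the shut fingers; the grasp point (between the pads) lies 19 mm behind it; z points along the fingers, y is the line along which they close (so a half turn about z gives the same grasp; the last joint's range is limited). The gripper opens to 85 mm and grips with 20 to 120 N. Pads are 22 mm wide; open, the fingers measure 114 mm over their backs; the gripper's body (76 mm by 85 mm) begins 54 mm behind the grasp point. The pads swing forward as they close: fully open they stand 13 mm farther back than shut.
Start: joints at [1.12, 0.353, 1.633, -0, 1.155, -0.002], TCP at [0.271, 0.563, 0.231] pointing down, gripper open.
Joint ranges: [-2.63, 2.63], [-0.92, 2.1], [0.06, 2.66], [-1.3, 4.44], [0, 2.69], [-3.02, 3.02]. Speed limits (rad/s): [2.22, 2.22, 2.79, 3.14, 3.14, 3.14].

INTERFACE

Orientations are given as a unit quaternion [x, y, z, w].
In Python, from workcell import bot, claw, kinematics, optics, ticket, spotter gives the robot as it stands. Calls block until the motion is done:
- bot.reach(position, orientation): joint-space move of the TCP to a pose.
- bot.servo_line(position, ori=None, velocity=0.15): straight line of the TCP; ori=None keeps the orientation; velocity is the mean speed in m/s.
- bot.goto_joints(angles): joint-space move.
- claw.move_gripper(opening, strength=None): finger opening in m; strength is the grip in N (None keeps the last); returns when the fingers have stopped.
- bot.dwell(seconds).
- kinematics.solve_ik(position, orientation): joint angles nearest the present ones, or None.
- optics.read_camera(name): name is "side" or "top"; returns a dict with "frame" (480x640x3 uint8, red, green, blue), "intrinsics" (3x3 intrinsics, pixels), "dist" ([k1, k2, p1, p2, k3] as OpenCV has them; the pictures are not rectified), "view" (4x4, takes a point from world to camera coordinates). Camera axes: x right, y down, z forward; pixel columns grow to the right and rows downward; lengths in m; the calibration is good to about 2 mm. A picture is of the moment at which its call begins. There is no depth.
A pose or a line that the arm cannot do raises bot.IKError and nothing moves.
- ticket.hand_in(): hands the job in; it is judged then, once.
Trained networks look in a picture, given as the dict that the camera call returned (one of the last four; its "shot" number tells which), for a name from the list of things; names that differ only in an ending like _2 or _b are one class to them, and where a whole thing is asked for, a point or a joint stands for the part that bears it (a point fixed in the world has none). Each returns a list of dicts, best first, with "score" (0 to 1); they miss things now and then, are a little off and sometimes report something else, mostly with a low value. They report only what shows in the picture. A call takes as long as a camera call.
- spotter.silhouettes(picture, thing): "mask" (480x640 bool, what is visible of it) and "uv" ([column, row] in pixels, amid what is visible of it).
Readings, each from a call of its own:
- bot.read_time_s(): time.
- bot.read_joint_pos(): joint angles.
- bot.read_joint_vel(): joint speeds.
- bot.read_joint_efforts(): joint torques, N m.
- bot.read_position(): TCP position.
- bot.read_orientation(): TCP orientation.
- bot.read_wrist_force(): force on the tool from outside, world axes, zero at the start.
- bot.read_ft_torque(): the same for the moment, N m.
- bot.read_gripper_width(): finger opening in m.
- bot.read_grip_force(): force on a finger pad.
Only numpy, scipy, OpenCV 4.12 (cv2) and the standard library are available. Lean on these libraries where they do the work, as an engineer would, in place of code of your own. Each camera call takes 0.05 s, during which the arm holds its last target. There are 200 camera calls.

TASK

The repair is finished: put the four hand tools lying on the bench (the long screwdriver, the short screwdriver, the tweezers and the cutters) back into the foam tool tray, each lying flat right down in the pocket cut to its own outline, handles towards you. The loudspeaker and the green terminal strip lying between the tools are not tools: leave them where they are.

Things in the scene. Friction and masses are not known exactly. Their poses are not given: they have to be found in the camera images.
- long_driver: Long screwdriver, yellow handle, 169 mm, lying down. Origin at mid-length on its underside; z up, y along the shaft towards the handle end. Handle 22 mm thick and high, from y = +8 to +84 mm; thin shank, axis 11 mm up, tip at y = -84 mm. 60 g, balances in the handle: grasp across it at about y = +40 mm.
- short_driver: Short screwdriver, red handle, 144 mm, lying down. Origin at mid-length on its underside; z up, y along the shaft towards the handle end. Handle 22 mm thick and high, from y = -4 to +72 mm; thin shank, axis 11 mm up, tip at y = -72 mm. 50 g: grasp across the handle at about y = +30 mm.
- tweezers: Steel tweezers, 125 mm long, 15 mm wide, 8 mm high, lying on edge. Origin at mid-length on the underside; z up, y along the length towards the joined end (y = +62 mm), points at y = -62 mm. Rigid: grasp across the 14 mm width at about y = +15 mm. 18 g.
- cutters: Side cutters, red handles, 130 mm long, 64 mm over the handle ends, 12 mm high, lying flat, rigid. Origin mid-length, underside; z up, y towards the handle ends (y = +65 mm), jaw tips y = -65 mm. Grasp one handle across its 12 mm: its middle is at x = +22.5 (other: -22.5), y = +34 mm, splayed outward 0.13 rad from y; 33 mm free between the handles there. 90 g.
- nest_long_driver (a point): Seat of the long screwdriver on its pocket floor, 8 mm above the bench: the tool's origin belongs here, its y along this y. z up, y along the module to the handle end (nearest the robot). One of 4 black foam modules, 79 x 200 mm, side by side (80 mm) in a flat tray, top 24 mm up, pocket floors blue. Handle pocket 34 mm wide, ends y = +92 mm; 20 mm shank slot, the longest, ends y = -92 mm.
- nest_short_driver (a point): Seat of the short screwdriver on its pocket floor, 8 mm up, axes as nest_long_driver. Its module has the same handle pocket, 34 mm wide, ending y = +80 mm from here, but a shorter 20 mm shank slot that ends at y = -80 mm. A groove for the fingers, 68 mm wide and as deep as the pockets (16 mm), crosses all four modules; here it runs from y = -4 to +64 mm.
- nest_tweezers (a point): Seat of the tweezers on its pocket floor, 8 mm up, axes as nest_long_driver. Its module has one plain straight slot, 27 mm wide, from y = -70 to +70 mm from here; the finger groove crosses it from y = -14 to +54 mm. The tweezers may lie either way round. The four modules change places from start to start.
- nest_cutters (a point): Seat of the cutters on its pocket floor, 8 mm up, axes as nest_long_driver. Its module has the widest pocket, 74 mm for the handle ends, ending y = +73 mm from here; the finger groove from y = -11 to +57 mm; then a throat 46 mm wide to y = -29 mm and a jaw slot 32 mm wide to y = -73 mm. Seen from nest_long_driver the groove runs from y = +8 to +76 mm.
- speaker: Loose loudspeaker, 55 mm round, 16 mm high, lying between the tools. Not a tool: leave it. Origin at the centre of its underside, z up.
- terminal_strip: Loose row of green terminals on a white foot, 62 x 14 mm, 25 mm high, lying between the tools. Not a tool: leave it. Origin at the centre of its underside, y along its length, z up. Behind the work, from about 0.62 m ahead of the robot, stand a parts cabinet to the right (170 mm high) and stacked board magazines to the left (130 mm high): carry tools higher than these.

How it is judged:
At the end, for the whole second after the job is handed in: Each of the four tools lies in its own pocket: its origin within 10 mm sideways and 11 mm lengthways of the seat point, within 5 mm of the pocket floor, level within 0.1 rad, along the pocket within 0.16 rad, and at rest (x of long_driver in the frame of nest_long_driver between -0.01 and 0.01 m and y of long_driver in the frame of nest_long_driver between -0.011 and 0.011 m and z of long_driver in the frame of nest_long_driver below 0.005 m and angle between each of long_driver, short_driver, tweezers, cutters's own z axis and vertical below 0.1 rad and angle between the y axis of long_driver and the y axis of nest_long_driver, either way round below 0.16 rad and linear speed of each of long_driver, short_driver, tweezers, cutters below 0.02 m/s and x of short_driver in the frame of nest_short_driver between -0.01 and 0.01 m and y of short_driver in the frame of nest_short_driver between -0.011 and 0.011 m and z of short_driver in the frame of nest_short_driver below 0.005 m and angle between the y axis of short_driver and the y axis of nest_short_driver, either way round below 0.16 rad and x of tweezers in the frame of nest_tweezers between -0.01 and 0.01 m and y of tweezers in the frame of nest_tweezers between -0.011 and 0.011 m and z of tweezers in the frame of nest_tweezers below 0.005 m and angle between the y axis of tweezers and the y axis of nest_tweezers, either way round below 0.16 rad and x of cutters in the frame of nest_cutters between -0.01 and 0.01 m and y of cutters in the frame of nest_cutters between -0.011 and 0.011 m and z of cutters in the frame of nest_cutters below 0.005 m and angle between the y axis of cutters and the y axis of nest_cutters, either way round below 0.16 rad); the robot touches nothing.
It fails at once if the loudspeaker or the terminal strip is pushed away (more than 20 mm) or picked up (distance of any of speaker, terminal_strip from where it was at the start of the episode above 0.02 m).
It also fails if it takes over 120 s, if anything falls off the work surface, if the arm or the gripper's body presses on something with over 40 N, if the wrist force passes 120 N, or if a joint passes its speed limit or range.

## Working session

There is one attempt and no reset: what is moved stays moved. The work goes in short steps, each a Python script; the robot and the scene stay as the last script left them, time stands still between calls to the robot, and variables do not carry over. Pictures are saved under pics/ and viewed, at most 14 in all, crops included, and the job is handed in when it is done.

```bash
mkdir -p pics; ls
python3 - <<'E'
from workcell import bot, claw, kinematics, optics, ticket, spotter
import cv2, numpy as np
for n in ["top","side"]:
    p=optics.read_camera(n); cv2.imwrite(f"pics/{n}0.png",p["frame"][...,::-1])
    print(n,p["intrinsics"].round(1).tolist(),np.round(p["dist"],4),np.round(p["view"],3).tolist())
    for t in ["long_driver","short_driver","tweezers","cutters","nest_cutters","speaker","terminal_strip"]:
        print(t,[(round(d["score"],2),np.round(d["uv"]),int(d["mask"].sum())) for d in spotter.silhouettes(p,t)[:3]])
print(bot.read_time_s(),bot.read_orientation())
E
```

```text
pics
workcell.py
top [[517.5, 0.0, 319.0], [0.0, 517.5, 235.7], [0.0, 0.0, 1.0]] [0.0176 0.     0.     0.     0.    ] [[-0.028, -0.999, -0.015, 0.002], [-0.998, 0.029, -0.057, 0.541], [0.057, 0.013, -0.998, 1.181], [0.0, 0.0, 0.0, 1.0]]
long_driver [(0.78, array([262., 238.]), 286)]
short_driver [(0.68, array([268., 178.]), 355)]
tweezers []
cutters [(0.66, array([291., 278.]), 508)]
nest_cutters [(0.58, array([430., 256.]), 3066)]
speaker [(0.91, array([231., 286.]), 417)]
terminal_strip [(0.74, array([225., 233.]), 194)]
side [[445.9, 0.0, 309.7], [0.0, 445.9, 242.2], [0.0, 0.0, 1.0]] [-0.0008  0.      0.      0.      0.    ] [[0.912, -0.411, 0.006, -0.523], [-0.272, -0.614, -0.741, 0.165], [0.308, 0.674, -0.672, 0.989], [0.0, 0.0, 0.0, 1.0]]
long_driver [(0.5, array([282., 218.]), 149)]
short_driver [(0.48, array([333., 214.]), 155)]
tweezers [(0.68, array([217., 188.]), 83)]
cutters [(0.82, array([249., 243.]), 268)]
nest_cutters [(0.9, array([319., 326.]), 3008)]
speaker [(0.59, array([234., 214.]), 187)]
terminal_strip [(0.65, array([271., 200.]), 179)]
0.8 [ 2.22524819e-01  9.74927025e-01  1.28540977e-05 -1.17467858e-06]
```

Run:
```python
import cv2
a=cv2.imread("pics/top0.png");cv2.imwrite("pics/t1.png",cv2.resize(a[110:350,190:510],None,fx=2.5,fy=2.5,interpolation=cv2.INTER_CUBIC))
```

```text
(no output)
```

View pics/top0.png

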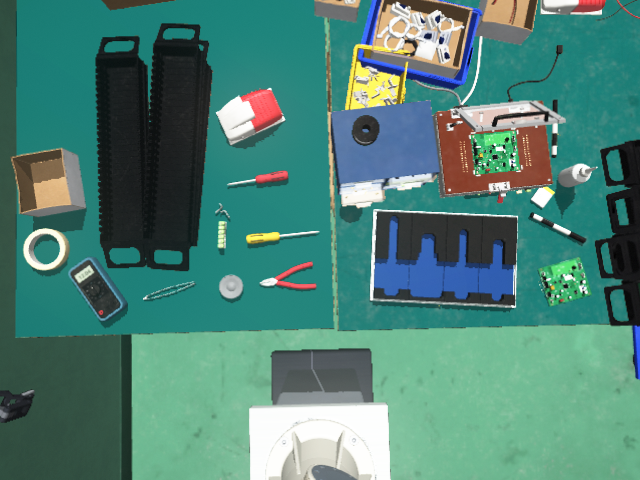

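View pics/t1.png

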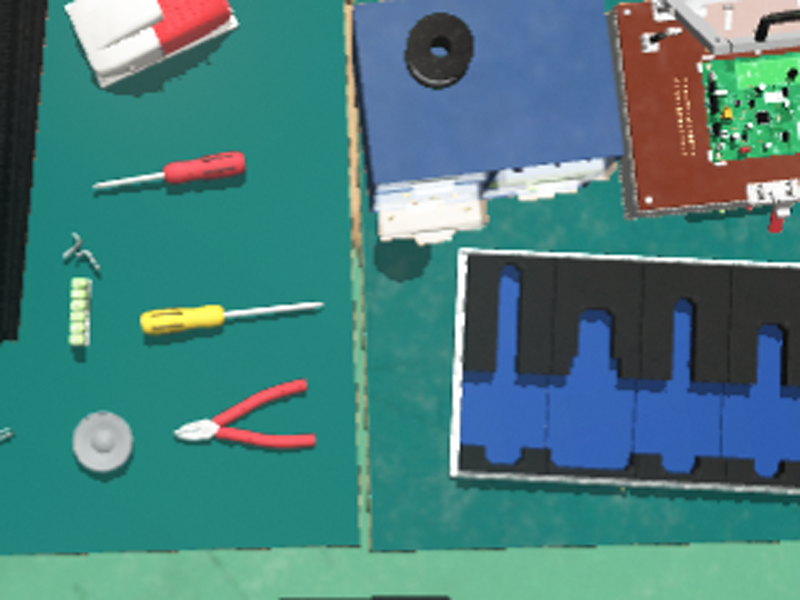

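View pics/side0.png

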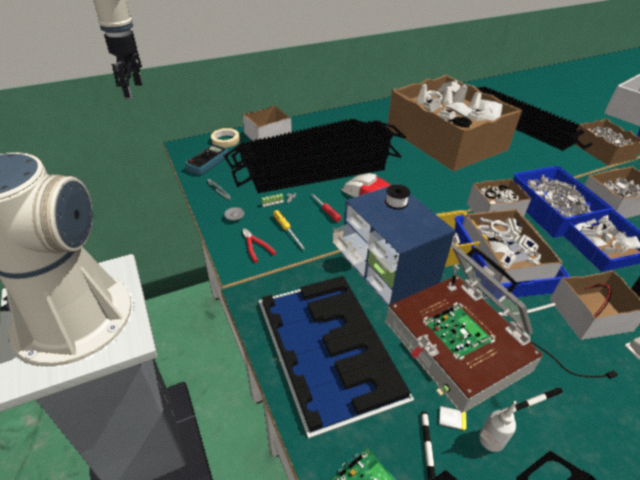

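Top view: the tray sits around (445,258). Going by slot lengths, the modules left to right are long driver, cutters, short driver, tweezers. The tools are the long driver (262,238; handle left), short driver (268,178; handle right), tweezers (168,291) and cutters (291,278; handles right). Next I measure poses by fitting models.

```bash
cat > vis.py <<'E'
import numpy as np, cv2
from scipy.optimize import minimize
def proj(p,P):
    V=np.array(p["view"]); r=cv2.Rodrigues(V[:3,:3])[0]
    return cv2.projectPoints(np.asarray(P,float).reshape(-1,3),r,V[:3,3],np.array(p["intrinsics"]),np.array(p["dist"],float))[0].reshape(-1,2)
def toworld(p,uv,z):
    V=np.array(p["view"]); n=cv2.undistortPoints(np.asarray(uv,float).reshape(-1,1,2),np.array(p["intrinsics"]),np.array(p["dist"],float)).reshape(-1,2)
    d=np.c_[n,np.ones(len(n))]@V[:3,:3]; c=-V[:3,:3].T@V[:3,3]
    return (c+d*((z-c[2])/d[:,2])[:,None])[:,:2]
def place(pose,xy,z):
    x,y,a=pose; c,s=np.cos(a),np.sin(a); xy=np.asarray(xy)
    return np.c_[xy@[[c,s],[-s,c]]+[x,y],np.full(len(xy),z)]
def rect(x0,x1,y0,y1): return np.array([[x0,y0],[x1,y0],[x1,y1],[x0,y1]])/1000.
S=4
def fill(p,pose,polys,z,box):
    u0,v0,u1,v1=box; m=np.zeros(((v1-v0)*S,(u1-u0)*S),np.uint8)
    for q in polys:
        uv=(proj(p,place(pose,q,z))-[u0,v0]+.5)*S
        cv2.fillPoly(m,[np.round(uv*16).astype(np.int32)],1,shift=4)
    return m
# drivers: (x,y,angle of tool x axis), y to handle
def bar(l,w): return rect(-w/2,w/2,-l/2,l/2)
MODEL={"long_driver":[rect(-11,11,8,84),rect(-3,3,-84,8)],"short_driver":[rect(-11,11,-4,72),rect(-3,3,-72,-4)],
 "tweezers":[np.array([[-1,-62],[1,-62],[7,0],[7,40],[3,62],[-3,62],[-7,40],[-7,0]])/1000]}
NEST_OFF={"long_driver":(0,0),"cutters":(-.08,.019),"short_driver":(-.16,.012),"tweezers":(-.24,.022)}
def traypolys():
    o=[rect(-279,39,8,76)]
    add={"long_driver":[(-17,17,8,92),(-10,10,-92,9)],"short_driver":[(-17,17,-4,80),(-10,10,-80,0)],"tweezers":[(-13.5,13.5,-70,70)],
         "cutters":[(-37,37,-11,73),(-23,23,-29,-10),(-16,16,-73,-28)]}
    for k,v in add.items(): o+=[rect(*r)+NEST_OFF[k] for r in v]
    return o
def fit(f,x0):
    sc=np.array([.006,.006,.06]); x0=np.array(x0)
    for k in range(3):
        sim=np.vstack([x0]+[x0+sc*e for e in np.eye(3)]); r=minimize(f,x0,method="Nelder-Mead",options=dict(initial_simplex=sim,xatol=1e-5,fatol=1e-6)); x0=r.x; sc=-sc/2
    return r.x,r.fun
def fittray(p,x0,box=(360,195,535,320)):
    u0,v0,u1,v1=box; im=cv2.resize(p["frame"][v0:v1,u0:u1],None,fx=S,fy=S,interpolation=cv2.INTER_LINEAR).astype(int)
    b=(im[...,2]>im[...,1]+25)&(im[...,2]>80)
    P=traypolys()
    def f(x):
        m=fill(p,x,P,.008,box)&fill(p,x,P,.024,box); return 1-(m&b).sum()/max((m|b).sum(),1)
    return fit(f,x0)
def fgmask(p,box):
    u0,v0,u1,v1=box; im=cv2.resize(p["frame"][v0:v1,u0:u1],None,fx=S,fy=S,interpolation=cv2.INTER_LINEAR)
    r=im[...,0].astype(int); return r
E
python3 - <<'E'
from workcell import optics, spotter
from vis import *
import pickle
p=optics.read_camera("top"); pickle.dump(p,open("top.pkl","wb"))
c=toworld(p,[[394,258]],.016)[0]; print("guess",c)
t,e=fittray(p,[c[0],c[1],np.pi/2-.03]); print("tray",t,e)
f=p["frame"]
for n,(u0,v0,u1,v1) in dict(long=(240,225,325,250),short=(222,165,295,192),tw=(138,275,200,305),cut=(255,255,322,297)).items():
    r=f[v0:v1,u0:u1,0].astype(int); print(n,np.percentile(r,[5,50,75,90,98]))
im=f[195:325,355:535].copy(); im=cv2.resize(im,None,fx=4,fy=4)
for z,col in((.008,(255,255,0)),(.024,(255,0,0))):
    for q in traypolys(): cv2.polylines(im,[np.round((proj(p,place(t,q,z))-[355,195]+.5)*4).astype(int)],True,col,1)
cv2.imwrite("pics/tray.png",im[...,::-1])
E
```

```text
guess [ 0.48415653 -0.18418719]
tray [ 0.49061642 -0.17901946  1.49391469] 0.02852187523133709
long [ 29.  37.  38. 235. 254.]
short [ 30.5  40.   44.  199.  250. ]
tw [ 25.    30.    32.    64.   123.82]
cut [ 34.   37.   38.  233.7 250. ]
```

View pics/tray.png

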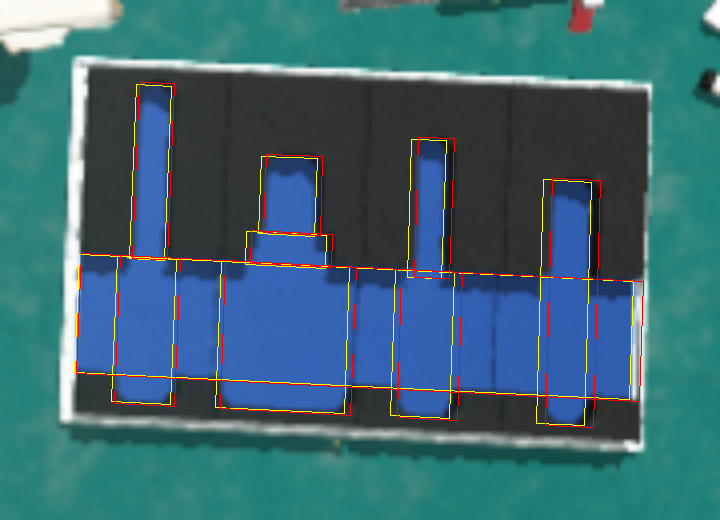

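Tray fit is excellent and confirms the module order. Now the tools.

```bash
cat >> vis.py <<'E'
h=np.array([[26.5,65],[22.5,34],[17,12],[5,-20]])
def strip(c,w):
    d=np.gradient(c,axis=0); n=np.c_[-d[:,1],d[:,0]]/np.linalg.norm(d,axis=1)[:,None]; return np.vstack([c+n*w/2,(c-n*w/2)[::-1]])/1000
MODEL["cutters"]=[strip(h,12),strip(h*[-1,1],12),np.array([[-3,-65],[3,-65],[10,-35],[10,-15],[-10,-15],[-10,-35]])/1000]
HZ={"long_driver":.011,"short_driver":.011,"tweezers":.005,"cutters":.007}
def fittool(p,n,box,ends,thr=None):
    """ends: pixel of y=-end and y=+end"""
    u0,v0,u1,v1=box; z=HZ[n]
    im=cv2.resize(p["frame"][v0:v1,u0:u1],None,fx=S,fy=S,interpolation=cv2.INTER_LINEAR).astype(int)
    b=im[...,0]>(thr or (48 if n=="tweezers" else 100))
    a,e=toworld(p,ends,z); d=e-a; c=(a+e)/2
    f=lambda x:(lambda m:1-(m&b).sum()/max((m|b).sum(),1))(fill(p,x,MODEL[n],z,box))
    return fit(f,[*c,np.arctan2(d[1],d[0])-np.pi/2])
E
python3 - <<'E'
from vis import *
import pickle
p=pickle.load(open("top.pkl","rb")); R={}
J={"long_driver":((240,225,325,250),[[318,233],[247,239]]),"short_driver":((222,165,295,192),[[228,185],[288,176]]),
"tweezers":((138,275,200,305),[[143,298],[194,283]]),"cutters":((255,255,322,297),[[261,283],[314,276]])}
out=[]
for n,(b,e) in J.items():
    x,r=fittool(p,n,b,e); R[n]=x; print(n,x.round(4),round(r,3))
    im=cv2.resize(p["frame"][b[1]:b[3],b[0]:b[2]],None,fx=8,fy=8)
    for q in MODEL[n]: cv2.polylines(im,[np.round((proj(p,place(x,q,HZ[n]))-b[:2]+.5)*8).astype(int)],True,(0,0,255),1)
    c=np.zeros((340,690,3),np.uint8); c[:im.shape[0],:im.shape[1]]=im[:340,:690]; out.append(c[:max(im.shape[0],1)])
pickle.dump(R,open("tools.pkl","wb"))
o=np.vstack(out); o=cv2.resize(o,None,fx=600/o.shape[0],fy=600/o.shape[0]); 
o=np.vstack(out[:2]); cv2.imwrite("pics/fitA.png",o[...,::-1]); o=np.vstack(out[2:]); cv2.imwrite("pics/fitB.png",o[...,::-1]); print(o.shape)
E
```

```text
long_driver [0.5454 0.0726 0.0761] 0.086
short_driver [ 0.6784  0.1269 -3.0003] 0.101
tweezers [ 0.4235  0.3383 -2.8195] 0.552
cutters [ 0.4437  0.0662 -3.012 ] 0.071
(576, 690, 3)
```

View pics/fitA.png

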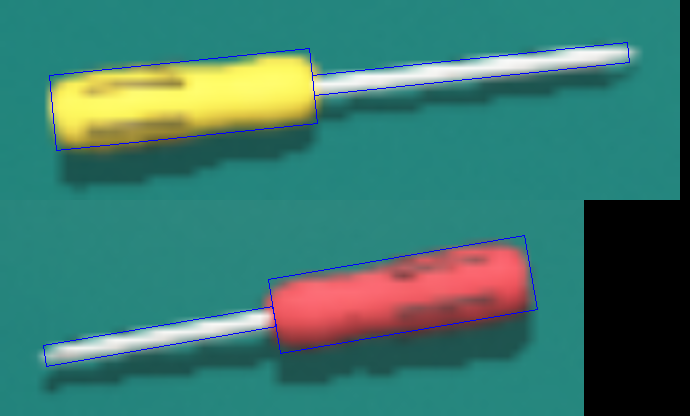

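View pics/fitB.png

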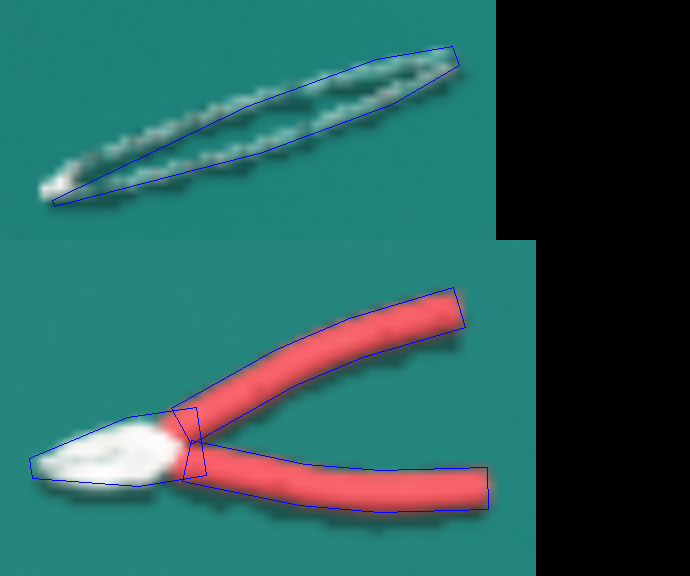

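Driver and cutters fits are good. In the tweezers crop the joined end is at the lower left (about 143,298), so I'll set that pose from the end pixels. The magazine handle near them could foul the gripper body, so I'll check it.

Run:
```python
import cv2,numpy as np
a=cv2.imread("pics/top0.png")[225:310,90:220];b=cv2.imread("pics/side0.png")[120:210,190:330]
o=[cv2.resize(i,(i.shape[1]*5,i.shape[0]*3+0) if 0 else None,fx=5.5,fy=3.3,interpolation=cv2.INTER_CUBIC) for i in(a,b)]
w=max(i.shape[1] for i in o); o=[cv2.copyMakeBorder(i,0,0,0,w-i.shape[1],0) for i in o]
v=np.vstack(o); v=cv2.convertScaleAbs(v,alpha=1.5,beta=20); print(v.shape,o[0].shape); cv2.imwrite("pics/mag.png",v)
```

```text
(577, 770, 3) (280, 770, 3)
```

View pics/mag.png

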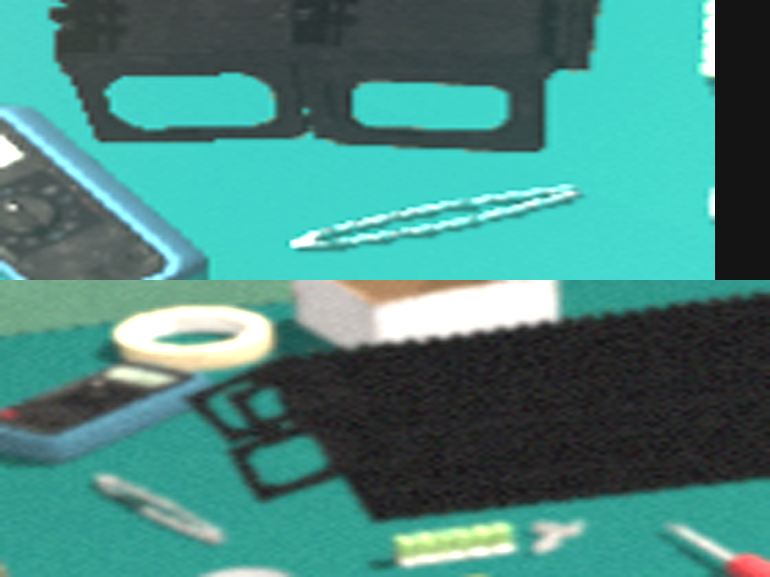

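The crop shows handles projecting from the magazines, with a corner at top (189,270.5) and side (237.6,185.8). I'll triangulate its height and check reachability.

```bash
cat > arm.py <<'E'
from workcell import bot, claw, kinematics, optics, ticket, spotter
from vis import *
import pickle
from scipy.spatial.transform import Rotation as Ro
TRAY=np.array([0.49062,-0.17902,1.49391])
T=pickle.load(open("tools.pkl","rb"))
GR={"long_driver":(0,.040,0),"short_driver":(0,.030,0),"tweezers":(0,.015,0),"cutters":(.0225,.034,-.13)} # local x,y,angle
def nest(n): q=place(TRAY,[NEST_OFF[n]],.008)[0]; return np.array([q[0],q[1],TRAY[2]])
def grasp(pose,g):
    q=place(pose,[g[:2]],0)[0]; return q[:2],pose[2]+g[2]   # xy, angle of local x = closing line
def ori(a): # tool z down, tool y along angle a
    y=np.array([np.cos(a),np.sin(a),0]); z=np.array([0,0,-1.]); return Ro.from_matrix(np.c_[np.cross(y,z),y,z]).as_quat()
def plan(n,g=None):
    """choose half turn with both IK ok and j6 in range"""
    g=g or GR[n]; res=[]
    for k in(0,np.pi):
        J=[]
        for pose,z in((T[n],.003),(nest(n),.011)):
            xy,a=grasp(pose,g)
            for zz in(z,.27): J.append(kinematics.solve_ik([*xy,zz],ori(a+k)))
        res.append((k,J))
    return res
E
python3 - <<'E'
from arm import *
p=pickle.load(open("top.pkl","rb")); s=optics.read_camera("side")
V=[np.array(q["view"]) for q in(p,s)]
n=[cv2.undistortPoints(np.array([[uv]],float),np.array(q["intrinsics"]),np.array(q["dist"],float)).reshape(2,1) for q,uv in((p,[189.1,270]),(s,[237.6,185.8]))]
X=cv2.triangulatePoints(V[0][:3],V[1][:3],*n); print("handle corner",(X[:3]/X[3]).ravel().round(3))
e=toworld(p,[[194.6,282],[142.6,298]],.005); d=e[1]-e[0]; print(np.linalg.norm(d)); T["tweezers"]=np.array([*e.mean(0),np.arctan2(d[1],d[0])-np.pi/2])
pickle.dump(T,open("tools.pkl","wb"))
# cross-check in the side view
for n in T:
    m=[q for q in spotter.silhouettes(s,n)]
    print(n,T[n].round(3),nest(n).round(3))
    if m: print("  side mask centroid",np.mean(np.nonzero(m[0]["mask"]),1)[::-1].round(1),"model", np.round(proj(s,place(T[n],[[0,0]],HZ[n]))[0],1))
    for k,J in plan(n): print("  ",k>0,[None if j is None else (np.round(j[0],1),np.round(j[5],2)) for j in J])
E
```

```text
handle corner [0.47  0.283 0.038]
0.1259231372894889
long_driver [0.545 0.073 0.076] [ 0.491 -0.179  1.494]
  side mask centroid [283.7 223.8] model [289.  228.8]
   False [(np.float64(0.2), np.float64(0.13)), (np.float64(0.2), np.float64(0.13)), (np.float64(-0.4), np.float64(-1.87)), (np.float64(-0.4), np.float64(-1.87))]
   True [(np.float64(0.2), np.float64(-3.02)), (np.float64(0.2), np.float64(-3.02)), (np.float64(-0.4), np.float64(1.27)), (np.float64(-0.4), np.float64(1.27))]
short_driver [ 0.678  0.127 -3.   ] [ 0.466 -0.338  1.494]
  side mask centroid [329.9 211.5] model [324.8 205.3]
   False [None, None, (np.float64(-0.7), np.float64(-2.15)), (np.float64(-0.7), np.float64(-2.15))]
   True [(np.float64(0.1), np.float64(-0.0)), (np.float64(0.1), np.float64(-0.0)), (np.float64(-0.7), np.float64(0.99)), (np.float64(-0.7), np.float64(0.99))]
tweezers [0.425 0.34  0.27 ] [ 0.45  -0.417  1.494]
  side mask centroid [216.4 188.1] model [218.4 188.2]
   False [(np.float64(0.7), np.float64(0.43)), (np.float64(0.7), np.float64(0.43)), (np.float64(-0.8), np.float64(-2.26)), (np.float64(-0.8), np.float64(-2.26))]
   True [(np.float64(0.7), np.float64(-2.71)), (np.float64(0.7), np.float64(-2.71)), (np.float64(-0.8), np.float64(0.88)), (np.float64(-0.8), np.float64(0.88))]
cutters [ 0.444  0.066 -3.012] [ 0.466 -0.257  1.494]
  side mask centroid [254.6 244.9] model [253.9 241.6]
   False [None, None, (np.float64(-0.5), np.float64(-1.86)), (np.float64(-0.5), np.float64(-1.86))]
   True [(np.float64(0.1), np.float64(0.07)), (np.float64(0.1), np.float64(0.07)), (np.float64(-0.5), np.float64(1.28)), (np.float64(-0.5), np.float64(1.28))]
```

```bash
cat >> arm.py <<'E'
UP=.26
def do(n,k,open_,g=None,zg=.003,strength=60):
    g=g or GR[n]
    xy,a=grasp(T[n],g); q=ori(a+k)
    claw.move_gripper(open_,strength)
    bot.reach([*xy,.12 if n!="tweezers" else .2],q) if n!="short_driver" else bot.reach([*xy,UP],q)
    bot.servo_line([*xy,zg],velocity=.15); claw.move_gripper(0.0,strength)
    print(n,"width",bot.read_gripper_width(),"force",bot.read_grip_force(),"F",np.round(bot.read_wrist_force(),1))
    bot.servo_line([*xy,UP],velocity=.25)
    w=bot.read_gripper_width(); print("lifted width",w)
    if w<.006: print("LOST"); return False
    xy,a=grasp(nest(n),g); q=ori(a+k)
    bot.reach([*xy,UP],q); bot.servo_line([*xy,.06],velocity=.25); bot.servo_line([*xy,zg+.0085],velocity=.05)
    print("width",bot.read_gripper_width(),"F",np.round(bot.read_wrist_force(),1))
    claw.move_gripper(open_); bot.servo_line([*xy,.2],velocity=.2); print("t",bot.read_time_s())
    return True
E
python3 - <<'E'
from arm import *
p=pickle.load(open("top.pkl","rb")); s=optics.read_camera("side")
n=[cv2.undistortPoints(np.array([[uv]],float),np.array(q["intrinsics"]),np.array(q["dist"],float)).reshape(2,1) for q,uv in((p,[108.2,267.4]),(s,[224.5,156.4]))]
X=cv2.triangulatePoints(np.array(p["view"])[:3],np.array(s["view"])[:3],*n); print("handle L",(X[:3]/X[3]).ravel().round(3))
xy,a=grasp(T["long_driver"],GR["long_driver"]); bot.reach([*xy,UP],ori(a))
do("long_driver",0,.05)
E
```

```text
handle L [0.483 0.47  0.029]
long_driver width 0.019640788111398383 force 58.556785941909766 F [-1.2  0.4  7.6]
lifted width 0.018858511716988775
width 0.019203619387274804 F [-4.4  1.9 15.4]
t 11.8917
```

```bash
cat > look.py <<'E'
import sys
from arm import *
print("F idle",np.round(bot.read_wrist_force(),1))
p=optics.read_camera("top"); n=sys.argv[1]
cv2.imwrite(f"pics/{n}.png",cv2.resize(p["frame"][195:325,355:535],None,fx=4,fy=4,interpolation=cv2.INTER_CUBIC)[...,::-1]); pickle.dump(p,open("last.pkl","wb"))
E
python3 look.py placed1
```

```text
F idle [ 0.  -0.1 -0.9]
```

View pics/placed1.png

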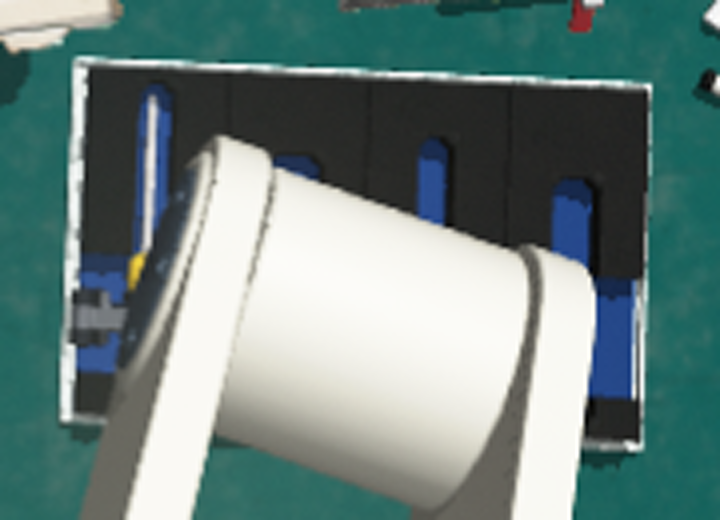

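The shank lies in its slot with the tip near (152,95) and the handle starting at the groove, so the long driver is seated. The arm hides the rest. Next the cutters, released 1 mm higher.

```bash
sed -i 's/zg+.0085/zg+.0093/' arm.py
python3 - <<'E'
from arm import *
xy,a=grasp(T["cutters"],GR["cutters"]); bot.reach([*xy,UP],ori(a+np.pi))
if do("cutters",np.pi,.032,strength=80):
    xy,a=grasp(T["short_driver"],GR["short_driver"]); bot.reach([*xy,UP],ori(a+np.pi))
E
python3 look.py placed2
```

```text
cutters width 0.007916376357514129 force 78.1853688003605 F [-0.6 -0.3  8.8]
lifted width 0.007899447777671612
width 0.007686556839543336 F [ 0.9 -0.2 -1. ]
t 21.6417
F idle [ 0.2 -0.3  0.2]
```

View pics/placed2.png

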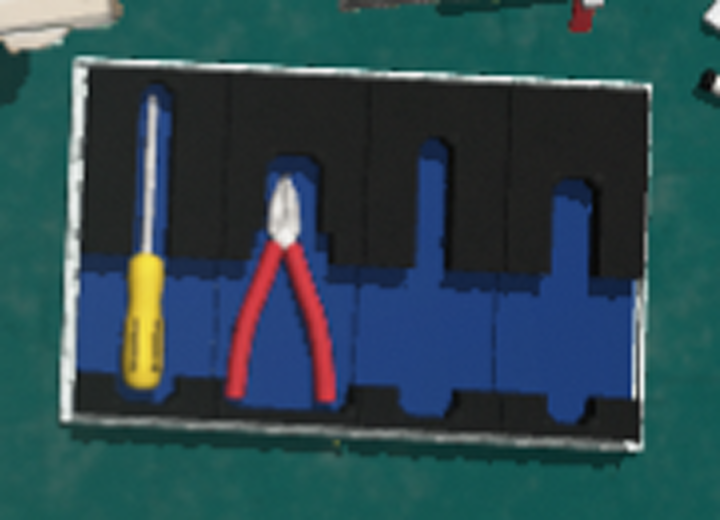

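Long driver (145,320) and cutters (285,290) both lie in their pockets. Next the short driver and the tweezers.

```bash
python3 - <<'E'
from arm import *
if do("short_driver",np.pi,.05):
    xy,a=grasp(T["tweezers"],GR["tweezers"]); bot.reach([*xy,UP],ori(a))
    if do("tweezers",0,.035,zg=.002,strength=40): bot.reach([.4,.25,.27],ori(0))
E
python3 look.py placed4
```

```text
short_driver width 0.01903346664091098 force 59.055316402518656 F [-1.3 -0.   4.7]
lifted width 0.019071821789267543
width 0.018962354188918222 F [-0.5 -0.2 -0.7]
t 32.5667
tweezers width 0.011732747661115234 force 38.954490388932754 F [-0.2 -0.2  5.4]
lifted width 0.011357221915913407
width 0.011643227939250565 F [-1.   0.1 -0.3]
t 44.8833
F idle [ 0.2 -0.4 -0. ]
```

View pics/placed4.png

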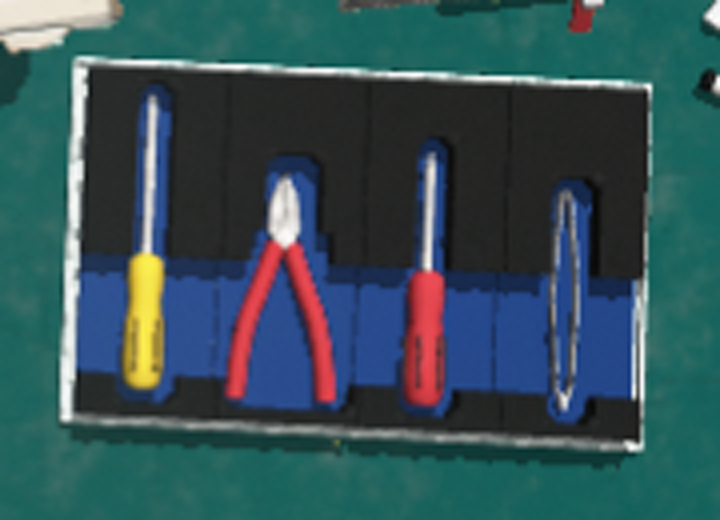

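All four tools are in their pockets. A numerical check against the seats follows.

Run:
```python
from arm import *
p=pickle.load(open("last.pkl","rb"))
B={"long_driver":(380,213,400,296),"cutters":(408,235,442,298),"short_driver":(452,230,470,300),"tweezers":(488,238,505,302)}
for n in B:
    HZ[n]+=.008; N=nest(n); e=proj(p,place(N,[[0,-.06],[0,.06]],HZ[n]))
    x,r=fittool(p,n,B[n],e,thr=90 if n=="tweezers" else None)
    d=x-N; c,s=np.cos(N[2]),np.sin(N[2]); print(n,"dx %.1f dy %.1f mm da %.3f err %.2f"%(1e3*(c*d[0]+s*d[1]),1e3*(-s*d[0]+c*d[1]),d[2],r))
```

```text
long_driver dx 1.0 dy -1.3 mm da 0.004 err 0.09
cutters dx 2.3 dy 1.1 mm da 0.018 err 0.08
short_driver dx 1.3 dy 0.9 mm da -0.000 err 0.12
tweezers dx -0.6 dy -0.4 mm da -0.020 err 0.77
```

```bash
python3 -c "
from workcell import ticket
print(ticket.hand_in())"
```

```text
the job is handed in; nothing more can be done
None
```

All four tools are back in their own pockets with handles towards you, within about 2.5 mm and 0.02 rad of their seats by camera (the tweezers' fit was loose, but they look centred in the picture). The speaker and terminal strip were left alone, and I handed the job in after about 45 s; no verdict came back.

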